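# Refit the twist handle of the kitchen chopper

### The arm

A 6-joint arm with a two-finger parallel gripper is mounted at the origin on the work surface. World frame = base frame: x ahead of the robot, y to its left, z up, the work surface at z = 0. Lengths are in m, angles in rad, forces in N, time in s.
With the tool pointing down it reaches from about 0.375 to 0.9 m from the base axis. Payload 3.1 kg.
Tool frame: the origin (TCP) lies at the very end of the fingers, on their centre line; the grasp point (between the pads) lies 19 mm behind it; z points along the fingers, y is the line along which they close (so a half turn about z gives the same grasp; the last joint's range is limited). The gripper opens to 87 mm and grips with 3 to 60 N. Pads are 19 mm wide; open, the fingers measure 117 mm over their backs; the gripper's body (75 mm by 190 mm) begins 51 mm behind the grasp point.
Start: joints at [1.02, 0.527, 1.433, -0, 1.181, -0.178], TCP at [0.227, 0.582, 0.223] pointing down, gripper open.
Joint ranges: [-3.08, 3.08], [-0.75, 2.2], [0.22, 2.44], [-1.43, 4.57], [0, 2.65], [-2.85, 2.85]. Speed limits (rad/s): [2.79, 2.79, 3.14, 3.14, 3.14, 3.14].

### API

Orientations are given as a unit quaternion [x, y, z, w].
In Python, from rig import robot gives the robot as it stands. The module is installed in compiled form; this text tells all that it offers.
- The arm moves only by the tool play_rows, never from a script. Its argument "steps" is one flat list of numbers, 5 for each row, row after row: the opening, from -1 (shut) to 1 (fully open), then the shift along the tool's x, y, z as a fraction of full scale, then the turn about the tool's z as a fraction of full scale. In form: [claw, tx, ty, tz, twist, claw, tx, ty, tz, twist, ...]. A call has exactly 10 rows; each row shifts and turns the commanded pose from where the row before left it, along the tool's axes as they then stand; what a row does not reach is not made up. Full scale, the value 1, is 0.03 m for a shift and 0.1 rad for a turn. A row lasts 1/10 s, in which the tool goes at most 50 mm and 8.59 degrees, less where a joint would pass 70% of its speed; a pose out of reach is approached as far as the arm can. A call with a number of a shift or a turn outside -1 to 1 is refused whole. A call with a gripper value outside its range is refused whole. The fingers move at their own pace and stop on an object; "grip_force" is the grip in N (left out, the last holds). Time passes only in rows, so rows that do not move let the fingers close, or fill a call up. It gives the time, the measured TCP pose, the force, the opening and the grip force at its end, in the units of the state.
- robot.get_obs(): the state, without advancing time (a new reading comes with each control period).
- robot.camera(name): name is "side" or "top" or "wrist"; returns a dict with "image" (480x640x3 uint8, red, green, blue), "mtx" (3x3 intrinsics, pixels), "D" ([k1, k2, p1, p2, k3] as OpenCV has them; the pictures are not rectified), "rvec" (rotation vector, rad) and "tvec" (3), from world to camera coordinates, as OpenCV has them. Camera axes: x right, y down, z forward; pixel columns grow to the right and rows downward; lengths in m; the calibration is good to about 2 mm. A picture is of the moment at which its call begins. There is no depth.
- robot.hand_in(): hands the job in; it is judged then, once.
The state is a dict: "time": time; "q": joint angles; "joint_velocities": joint speeds; "joint_torque": joint torques, N m; "position": TCP position; "tool_rot": TCP orientation; "ft_force": force on the tool from outside, world axes, zero at the start; "moment": the same for the moment, N m; "grip_width": finger opening in m; "grip_force": force on a finger pad.
Only numpy, scipy, OpenCV 4.12 (cv2) and the standard library are available. Lean on these libraries where they do the work, as an engineer would, in place of code of your own. Each camera call takes 0.05 s, during which the arm holds its last target. There are 200 camera calls.

### The job

Pick up the orange twist handle, the one with the large square hole, and fit it onto the yellow square drive that stands up from the chopper's lid, pushed or dropped fully home so that it sits level on the grey collar. Leave the green handle with the small round hole lying where it is, and let go of the orange one when it is seated.

Things in the scene. Friction and masses are not known exactly. Their poses are not given: they have to be found in the camera images.
- handle: Loose orange plastic twist handle, 80 to 170 g, lying flat. Hub 44 x 44 mm, 34 high, with a 27 x 27 mm square hole right through, sides parallel to its x and y. Two arms along +x and -x (130 overall, 24 wide, 12 to 32 above the underside); the flat +y and -y hub faces are free to grip. Origin: centre of the hub's underside, z up. Fits the drive at any quarter turn.
- drive_seat (a point): Where the handle's origin belongs: centre of the grey collar (48 mm across) on the chopper, 95 mm above the bench. x, y parallel to the drive's sides, z up. From here the yellow drive, 22 x 22 mm, rises 22 mm straight, then tapers over 14 mm to a 10 x 10 mm tip: a seated handle has 2.5 mm play each side, about 15 degrees either way.
- chopper: Twist chopper, fixed to the bench by its suction foot: clear bowl with white lid 120 mm across, lid top 86 mm above the bench, a grey collar 9 mm high on it and the upright yellow square drive (tip 131 mm above the bench), which does not turn. Origin: centre of its underside; x, y parallel to the drive's sides.
- spare_handle: Loose green plastic handle of another appliance, flat on the bench: same outer shape and size as the orange one, but its hub has only a 12 mm round hole and does not fit. Origin: centre of the hub's underside; arms along +x and -x.

How it is judged:
By the outcome, as a careful person would: the job done as asked, in the order asked, and still so for the second after the job is handed in, with the robot touching nothing.
It also fails if it takes over 42 s, if anything falls off the work surface, if the arm or the gripper's body presses on something with over 40 N, if the wrist force passes 120 N, or if a joint passes its speed limit or range.

## Working session

There is one attempt and no reset: what is moved stays moved. The work goes in short steps, Python scripts to look and compute and a tool call to move; the robot and the scene stay as the last step left them, time stands still between calls to the robot, and variables do not carry over. Pictures are saved under pics/ and viewed, at most 10 in all, crops included, and the job is handed in when it is done.

Besides the shell and the picture viewer there is one more tool, called after "Request:" by a JSON object that holds its "method" and its "body", one argument or row to a line. play_rows: Moves the arm, as the interface text tells. Shift numbers are shares of 0.03 m and turn numbers shares of 0.1 rad, none past 1 either way. Its arguments: {"type":"object","properties":{"steps":{"type":"array"},"grip_force":{"type":"number"}},"required":["steps"]}

```bash
mkdir -p pics
cat > h.py <<'E'
import numpy as np, cv2
from rig import robot
def cam(n,save=None):
    c=robot.camera(n)
    if save: cv2.imwrite(f'pics/{save}.png',c['image'][:,:,::-1])
    return c
def ray(c,uv):
    R=cv2.Rodrigues(np.array(c['rvec'],float))[0];t=np.array(c['tvec'],float).ravel()
    p=cv2.undistortPoints(np.array(uv,float).reshape(-1,1,2),np.array(c['mtx'],float),np.array(c['D'],float))[:,0]
    d=np.c_[p,np.ones(len(p))]@R
    return -R.T@t,d
def plane(c,uv,z):
    o,d=ray(c,uv); return o+d*((z-o[2])/d[:,2])[:,None]
def proj(c,P):
    return cv2.projectPoints(np.array(P,float).reshape(-1,1,3),np.array(c['rvec'],float),np.array(c['tvec'],float),np.array(c['mtx'],float),np.array(c['D'],float))[0][:,0]
E
python3 - <<'E'
from h import *
a=cam('top','top1');b=cam('side','side1')
for c in(a,b):print(ray(c,[[320,240]]))
o=robot.get_obs();print(o['time'],o['position'],o['tool_rot'],o['ft_force'],o['grip_width'])
E
```

```text
(array([0.3638741 , 0.0031186 , 1.17424684]), array([[ 0.14246202,  0.01344682, -0.98988652]]))
(array([0.14565254, 0.39777893, 0.41489905]), array([[ 0.58274497, -0.62572794, -0.51860556]]))
0.1 [0.2266854  0.58171633 0.22167259] [ 1.84834341e-01  9.82769203e-01 -9.19644624e-04 -3.39592144e-04] [ 0.08912978 -0.06815543  0.16789439] 0.08706967000784836
```

View pics/top1.png

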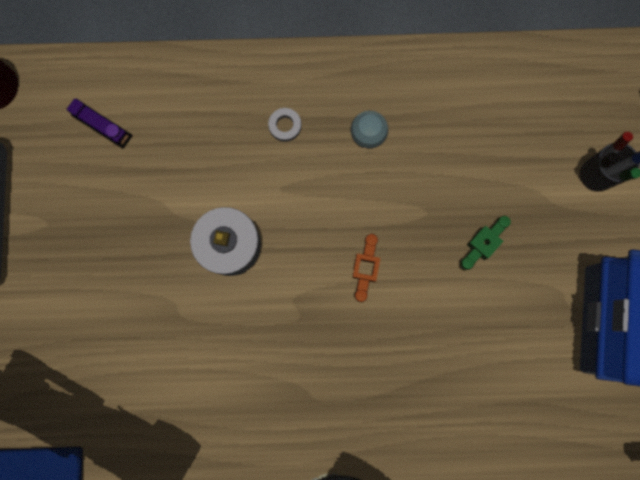

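View pics/side1.png

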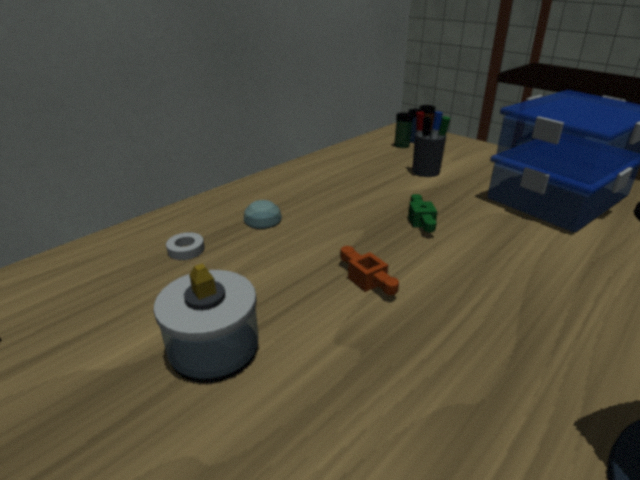

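The top view shows the orange handle at about (367,267), the green one at (487,242), and the chopper at (224,241) with its drive at (221,239). The side view shows the same things, with the orange hub at (368,270) and the drive at (203,283). Next I'll measure with masks.

```bash
cat >> h.py <<'E'
def mask(c,kind):
    h=cv2.cvtColor(c['image'],cv2.COLOR_RGB2HSV)
    lo,hi={'o':((4,190,90),(14,255,255)),'y':((18,150,50),(32,255,255))}[kind]
    return cv2.inRange(h,lo,hi)
def big(m):
    cs,hr=cv2.findContours(m,cv2.RETR_CCOMP,cv2.CHAIN_APPROX_NONE)
    i=max((k for k in range(len(cs)) if hr[0][k][3]<0),key=lambda k:cv2.contourArea(cs[k]))
    holes=[cs[k] for k in range(len(cs)) if hr[0][k][3]==i]
    return cs[i][:,0],max(holes,key=cv2.contourArea)[:,0] if holes else None
def rect(P):
    (x,y),(w,h),a=cv2.minAreaRect(P[:,:2].astype(np.float32)*1000); return x/1e3,y/1e3,w,h,a
E
python3 - <<'E'
from h import *
for n in('top','side'):
    c=cam(n)
    o,h=big(mask(c,'o'))
    print(n,'orange',rect(plane(c,o,.03)), 'hole',None if h is None else rect(plane(c,h,.034)))
    m=mask(c,'y')
    if n=='side': print('yel bbox',m[250:310,180:225].any())
    x0,x1,y0,y1=(190,260,205,275) if n=='top' else (150,260,255,385)
    k=np.zeros_like(m);k[y0:y1,x0:x1]=255
    y,_=big(m&k); print('yellow px',y.min(0),y.max(0),y.mean(0), rect(plane(c,y,.115)))
    if n=='top':
        g=cv2.cvtColor(c['image'],cv2.COLOR_RGB2GRAY); s=cv2.cvtColor(c['image'],cv2.COLOR_RGB2HSV)[:,:,1]
        lid,_=big(((s<60)&(g>100)).astype(np.uint8)*255&k)
        P=plane(c,lid,.086)[:,:2]; print('lid',cv2.minEnclosingCircle((P*1e3).astype(np.float32)))
        cv2.imwrite('pics/topc.png',np.hstack([cv2.resize(c['image'][200:280,185:265,::-1],(400,400),interpolation=2),cv2.resize(c['image'][227:307,327:407,::-1],(400,400),interpolation=2)]))
    else: tip=y[y[:,1]<=y[:,1].min()+1].mean(0); print('tip',tip,plane(c,[tip],.131))
E
```

```text
top orange (0.5069875183105469, -0.07147016143798827, 56.69097137451172, 29.340707778930664, 0.3340042531490326) hole (0.5210201416015625, -0.07756932067871093, 5.28883695602417, 3.986980676651001, 42.8267707824707)
yellow px [215 232] [227 243] [220.76923077 237.69230769] (0.5253932495117187, 0.18866835021972655, 19.7873477935791, 19.097015380859375, 77.00349426269531)
lid ((526.0936889648438, 189.8992919921875), 60.074466705322266)
side orange (0.4955649108886719, -0.07207345581054687, 41.90480422973633, 79.68753051757812, 77.35540008544922) hole (0.47482135009765625, -0.06442134094238282, 30.22412872314453, 31.676963806152344, 75.49592590332031)
yel bbox True
yellow px [191 264] [214 297] [204.65853659 283.11382114] (0.5221303100585938, 0.19218197631835937, 21.00703239440918, 63.44612121582031, 70.89324188232422)
tip [199.5   264.625] [[0.52775543 0.18899307 0.131     ]]
```

View pics/topc.png

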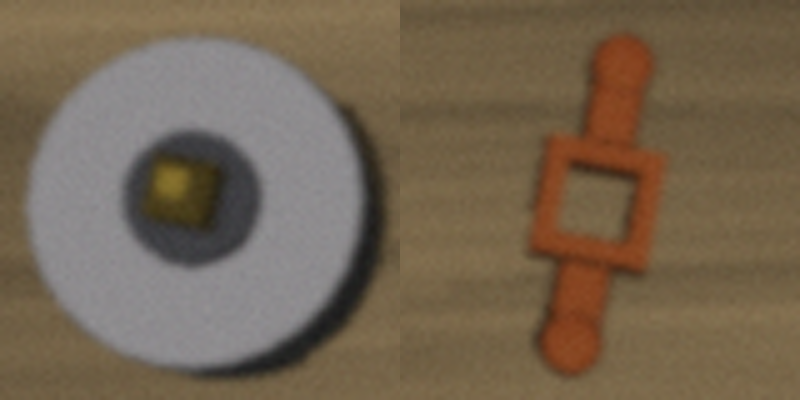

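The crop shows the drive at a slight tilt of about 12°, with its tip at about (219,237). The orange handle's square hole is at about (366,267), tilted about the same. The orange mask was too tight, so I'll widen it.

```bash
sed -i "s/'o':((4,190,90),(14,255,255))/'o':((3,165,50),(14,255,255))/" h.py
python3 - <<'E'
from h import *
c=cam('top')
o,h=big(mask(c,'o'))
P=plane(c,o,.033);print('outer',rect(P)); print('hole',rect(plane(c,h,.034)))
# arm ends: disc centres at both ends
r=P[:,:2];r0=r.mean(0);u=np.linalg.svd(r-r0)[2][0];print('axis',np.degrees(np.arctan2(u[1],u[0])),'len',np.ptp((r-r0)@u))
ob=robot.get_obs();print(ob['time'],ob['position'])
E
```

```text
outer (0.47505810546875, -0.065009765625, 43.17953109741211, 126.99835205078125, 76.80227661132812)
hole (0.47439373779296873, -0.06439179992675781, 30.74559783935547, 29.535764694213867, 76.99402618408203)
axis 167.62511240782632 len 0.12699029521935062
0.25 [0.22683964 0.58200667 0.22207148]
```

Request:
{"method": "play_rows", "body": {
  "steps": [1, 0, 0, 0, -0.74, 1, -0.3, -0.5, 0, -0.74, 1, -0.64, -0.96, 0, 0, 1, -0.64, -0.96, 0, 0, 1, -0.64, -0.96, 0, 0, 1, -0.64, -0.96, 0, 0, 1, -0.64, -0.96, 0, 0, 1, -0.64, -0.96, 0, 0, 1, -0.64, -0.96, 0, 0, 1, -0.64, -0.96, 0, 0],
  "grip_force": 25
}}

```text
time: 1.25
position: [0.3302, 0.3053, 0.2227]
tool_rot: [0.112, 0.994, 0.0, 0.0]
ft_force: [-0.2, -0.4, 0.5]
grip_width: 0.0868
grip_force: 0.0
```

Request:
{"method": "play_rows", "body": {
  "steps": [1, -0.64, -0.96, 0, 0, 1, -0.64, -0.96, 0, 0, 1, -0.64, -0.96, 0, 0, 1, -0.64, -0.96, 0, 0, 1, -0.64, -0.96, 0, 0, 1, -0.64, -0.96, 0, 0, 1, -0.64, -0.96, 0, 0, 1, -0.64, -0.96, 0, 0, 1, -0.5, -0.8, 0, 0, 1, 0, 0, 0, 0]
}}

```text
time: 2.25
position: [0.44, 0.0181, 0.2229]
tool_rot: [0.114, 0.994, -0.001, 0.001]
ft_force: [0.9, 0.2, -0.6]
grip_width: 0.0873
grip_force: 0.0
```

```bash
cat >> h.py <<'E'
from scipy.spatial.transform import Rotation as Ro
def state():
    o=robot.get_obs();R=Ro.from_quat(o['tool_rot']).as_matrix()
    print('t',o['time'],'p',o['position'].round(4),'yaw_y',np.degrees(np.arctan2(R[1,1],R[0,1])).round(2),'q',np.round(o['q'],2),'F',np.round(o['ft_force'],1),'w',round(o['grip_width'],4),'g',o['grip_force'])
    return o,R
E
python3 - <<'E'
from h import *
c=cam('wrist','w1')
o,R=state()
oc,h=big(mask(c,'o'))
print('outer',rect(plane(c,oc,.033)),'hole',rect(plane(c,h,.034)) if h is not None else None)
d=np.array([.4748,-.0648,.10])-o['position'];print('tool shift rows',R.T@d/.03)
E
```

```text
t 2.3 p [0.4385 0.0198 0.2226] yaw_y 76.98 q [-0.21  0.28  1.88  0.    0.98 -1.55] F [-0.4 -0.1 -0.7] w 0.0868 g 0.0
outer (0.4975079345703125, -0.078333740234375, 57.76724624633789, 21.950721740722656, 26.84166717529297) hole (0.5093355102539062, -0.07567384338378906, 6.361495494842529, 2.681765556335449, 9.076447486877441)
tool shift rows [-1.81367954 -2.47630462  4.08652547]
```

View pics/w1.png

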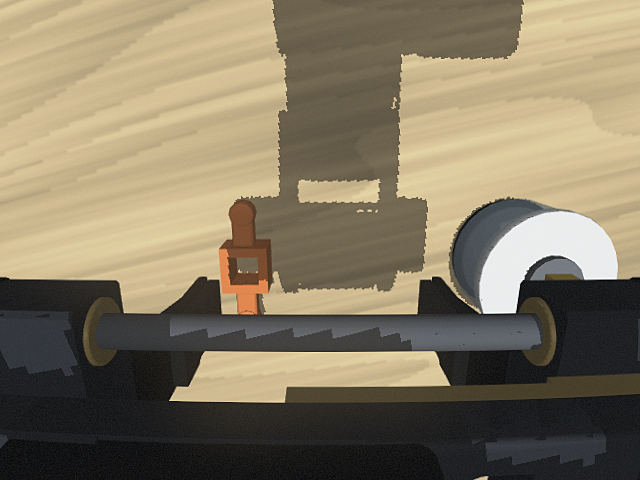

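The wrist view shows the orange hub at about (245,262) with its hole at about (244,270), lined up with the tool. The chopper is at right, about (550,250). I'll move over the handle and down to a TCP height of 0.10 m.

Request:
{"method": "play_rows", "body": {
  "steps": [1, -0.6, -0.83, 0, 0, 1, -0.6, -0.83, 0, 0, 1, -0.6, -0.82, 0, 0, 1, 0, 0, 0.6, 0, 1, 0, 0, 0.9, 0, 1, 0, 0, 0.9, 0, 1, 0, 0, 0.9, 0, 1, 0, 0, 0.8, 0, 1, 0, 0, 0, 0, 1, 0, 0, 0, 0]
}}

```text
time: 3.3
position: [0.4736, -0.0624, 0.0997]
tool_rot: [0.111, 0.994, 0.0, -0.001]
ft_force: [0.4, 1.1, -0.0]
grip_width: 0.0871
grip_force: 0.0
```

Run:
```python
from h import *
c=cam('wrist','w2')
o,R=state()
h=cv2.cvtColor(c['image'],cv2.COLOR_RGB2HSV)
m=cv2.inRange(h,(3,130,60),(12,255,255)); m[300:]=0
oc,hh=big(m); print(len(oc),oc.min(0),oc.max(0)); print('hole',hh is not None and rect(plane(c,hh,.034)),'outer',rect(plane(c,oc,.033)))
print('expect hole px',proj(c,[[.4748,-.0648,.034]]))
d=np.array([.4748,-.0648,.006])-o['position'];print('tool shift rows',R.T@d/.03)
```

```text
t 3.35 p [ 0.4743 -0.0628  0.1003] yaw_y 77.23 q [-0.37  0.54  1.91  0.    0.7  -1.71] F [-0.1 -0.1 -0.3] w 0.0871 g 0.0
414 [282 150] [356 299]
hole (0.47240286254882813, -0.0616614990234375, 27.18324089050293, 17.384347915649414, 77.2540054321289) outer (0.45833157348632814, -0.05848846435546875, 43.91960144042969, 90.01888275146484, 77.49179077148438)
expect hole px [[314.79162768 256.99861827]]
tool shift rows [-0.02923754 -0.0605124   3.14361748]
```

View pics/w2.png

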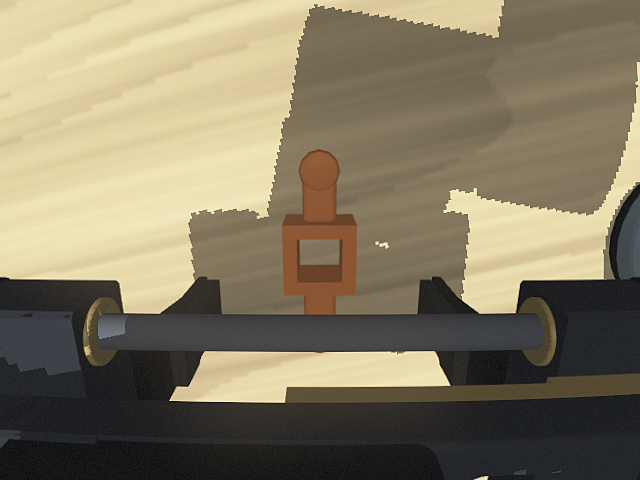

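The wrist view shows the hub centred between the fingers. The hole rim spans about columns 298-342 and rows 240-282, and the grip faces are parallel to the pads. I'll go down and close.

Request:
{"method": "play_rows", "body": {
  "steps": [1, 0, 0, 0.8, 0, 1, 0, 0, 0.9, 0, 1, 0, 0, 0.9, 0, 1, 0, 0, 0.5, 0, 1, 0, 0, 0, 0, -1, 0, 0, 0, 0, -1, 0, 0, 0, 0, -1, 0, 0, 0, 0, -1, 0, 0, 0, 0, -1, 0, 0, 0, 0]
}}

```text
time: 4.35
position: [0.4742, -0.0635, 0.0071]
tool_rot: [0.112, 0.994, -0.0, 0.0]
ft_force: [-0.4, 0.0, -0.1]
grip_width: 0.0552
grip_force: 0.0
```

Run:
```python
from h import *
o,R=state()
c=cam('top')
oc,hh=big(mask(c,'o'));print('orange vis',rect(plane(c,oc,.033)))
```

```text
t 4.35 p [ 0.4742 -0.0635  0.0071] yaw_y 77.18 q [-0.37  0.73  1.95 -0.    0.47 -1.71] F [-0.4  0.  -0.1] w 0.0552 g 0.0
orange vis (0.6969514770507812, -0.5603443603515625, 10.11207389831543, 28.507478713989258, 34.92257308959961)
```

Request:
{"method": "play_rows", "body": {
  "steps": [-1, 0, 0, 0, 0, -1, 0, 0, 0, 0, -1, 0, 0, 0, 0, -1, 0, 0, 0, 0, -1, 0, 0, -0.3, 0, -1, 0, 0, -0.6, 0, -1, 0, 0, -0.8, 0, -1, 0, 0, -1, 0, -1, 0, 0, -1, 0, -1, 0, 0, -1, 0]
}}

```text
time: 5.4
position: [0.4732, -0.0633, 0.1488]
tool_rot: [0.112, 0.994, 0.0, -0.001]
ft_force: [1.5, -0.1, -1.2]
grip_width: 0.0436
grip_force: 25.0
```

Request:
{"method": "play_rows", "body": {
  "steps": [-1, 0, 0, -1, 0, -1, 0, 0, -1, 0, -1, 0, 0, -0.5, 0, -1, 0, 0.6, 0, 0, -1, 0, 0.9, 0, 0, -1, 0, 0.9, 0, 0, -1, 0, 0.8, 0, 0, -1, 0, 0, 0, 0, -1, 0, 0, 0, 0, -1, 0, 0, 0, 0]
}}

```text
time: 6.4
position: [0.4948, 0.0295, 0.2225]
tool_rot: [0.112, 0.994, -0.0, -0.0]
ft_force: [-0.4, -0.2, -0.4]
grip_width: 0.0436
grip_force: 25.0
```

Run:
```python
from h import *
o,R=state()
c=cam('wrist','w3')
t=cam('top','t3')
d=np.array([.526,.1895,.22])-o['position'];print('rows',R.T@d/.03, 'rim centre w2 guess')
# yellow drive + lid again from top and wrist
m=mask(t,'y');k=np.zeros_like(m);k[205:275,190:260]=255
y,_=big(m&k);print('yellow top',y.mean(0),rect(plane(t,y,.113)))
g=t['image'][200:280,185:265]
cv2.imwrite('pics/m3.png',np.hstack([cv2.resize(c['image'][:,:,::-1],(533,400)),cv2.resize(t['image'][200:320,160:240+80,::-1],(267,200)).repeat(2,axis=0)]))
```

```text
t 6.4 p [0.4948 0.0295 0.2225] yaw_y 77.15 q [-0.17  0.35  1.75 -0.    1.04 -1.51] F [-0.4 -0.2 -0.4] w 0.0436 g 24.998387088999152
rows [0.17135419 5.43141452 0.08002218] rim centre w2 guess
yellow top [220.97368421 237.60526316] (0.5253935546875, 0.18883047485351562, 20.477394104003906, 18.63167953491211, 78.83649444580078)
```

View pics/w3.png

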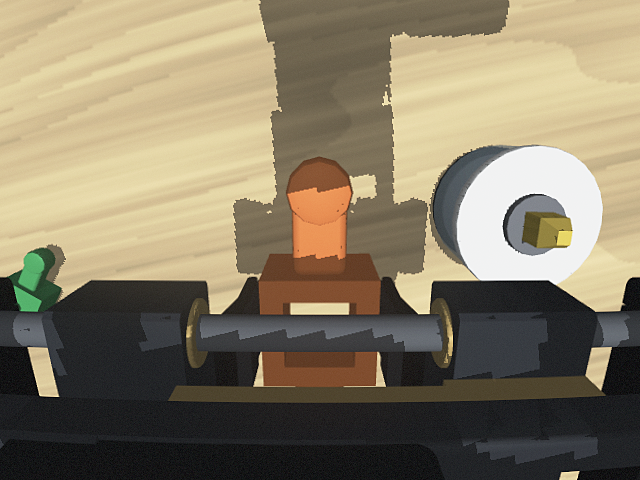

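The wrist view shows the handle held level: the hub top face spans columns 260-380 and rows 280-386. The drive is at about (547,230) with its tip at (564,238), and its sides are parallel to the tool. The lid centre is at about (528,215). Now I'll measure both from this same camera.

Run:
```python
from h import *
o,R=state()
c=cam('wrist'); im=c['image']; hsv=cv2.cvtColor(im,cv2.COLOR_RGB2HSV)
T=o['position']; rel=lambda p: ((np.asarray(p)-T)@R*1e3).round(1)
# hub top face
zt=T[2]-.0071+.034
for uv in ([260,280],[380,280],[262,386],[376,386],[319,280],[319,386]): print('hub',uv,rel(plane(c,[uv],zt)[0]))
# lid
m=((hsv[:,:,1]<40)&(hsv[:,:,2]>200)).astype(np.uint8)*255;m[:,:430]=0;m[285:]=0
l,_=big(m);P=plane(c,l[l[:,1]<275],.086)[:,:2]*1e3
A=np.c_[2*P,np.ones(len(P))];s=np.linalg.lstsq(A,(P**2).sum(1),rcond=None)[0];print('lid',s[:2],np.sqrt(s[2]+s[:2]@s[:2]))
# drive tip
y=cv2.inRange(hsv,(18,100,60),(35,255,255));y[:,:480]=0;y[285:]=0
b=y.copy();b[hsv[:,:,2]<200]=0
t,_=big(b);print('tip px',t.min(0),t.max(0),rect(plane(c,t,.131)))
d,_=big(y);print('drive px',d.min(0),d.max(0))
print('expected tip',proj(c,[[.526,.1895,.131]]),'seat',proj(c,[[.526,.1895,.095]]))
# collar, dark grey on lid
```

```text
t 6.5 p [0.495  0.0293 0.2225] yaw_y 77.11 q [-0.17  0.35  1.75 -0.    1.04 -1.51] F [ 0.3 -0.4 -1.8] w 0.0441 g 24.998492505401373
hub [260, 280] [ 18.7 -20.8 -26.9]
hub [380, 280] [ 18.7  22.5 -26.9]
hub [262, 386] [-25.8 -22.  -26.9]
hub [376, 386] [-25.8  22.9 -26.9]
hub [319, 280] [ 18.8   0.5 -26.9]
hub [319, 386] [-25.7   0.4 -26.9]
lid [528.19923868 191.60954891] 58.68016116457508
tip px [557 230] [572 244] (0.528281494140625, 0.1918876190185547, 9.613730430603027, 9.783459663391113, 77.05509185791016)
drive px [522 212] [572 246]
expected tip [[560.76143266 234.58569409]] seat [[533.79489787 222.80912055]]
```

Request:
{"method": "play_rows", "body": {
  "steps": [-1, 0.04, 0.5, 0, 0, -1, 0.04, 0.9, 0, 0, -1, 0.04, 0.9, 0, 0, -1, 0.04, 0.9, 0, 0, -1, 0.03, 0.9, 0, 0, -1, 0.03, 0.9, 0, 0, -1, 0, 0.47, 0, 0, -1, 0, 0, 0.8, 0, -1, 0, 0, 0.9, 0, -1, 0, 0, 0.6, 0]
}}

```text
time: 7.55
position: [0.5245, 0.1908, 0.152]
tool_rot: [0.112, 0.994, -0.001, -0.001]
ft_force: [-0.2, -0.9, -1.4]
grip_width: 0.0435
grip_force: 25.0
```

Request:
{"method": "play_rows", "body": {
  "steps": [-1, 0, 0, 0, 0, -1, 0, 0, 0, 0, -1, 0, 0, 0, 0, -1, 0, 0, 0, 0, -1, 0, 0, 0, 0, -1, 0, 0, 0, 0, -1, 0, 0, 0, 0, -1, 0, 0, 0, 0, -1, 0, 0, 0, 0, -1, 0, 0, 0, 0]
}}

```text
time: 8.55
position: [0.5252, 0.1916, 0.1535]
tool_rot: [0.112, 0.994, -0.0, -0.0]
ft_force: [0.3, 0.4, -1.1]
grip_width: 0.0436
grip_force: 25.0
```

Run:
```python
from h import *
o,R=state()
w=cam('wrist');s=cam('side')
cv2.imwrite('pics/m4.png',np.hstack([cv2.resize(w['image'][260:400,240:400,::-1],(400,350),interpolation=2),cv2.resize(s['image'][220:360,125:285,::-1],(400,350),interpolation=2)]))
print('side seat expected',proj(s,[[.526,.1895,.131],[.526,.1895,.095]]))
```

```text
t 8.55 p [0.5252 0.1916 0.1535] yaw_y 77.18 q [ 0.15  0.53  1.67 -0.    0.94 -1.2 ] F [ 0.3  0.4 -1.1] w 0.0436 g 24.998596399091184
side seat expected [[199.99819916 265.40864684]
 [204.28270027 290.57310716]]
```

View pics/m4.png

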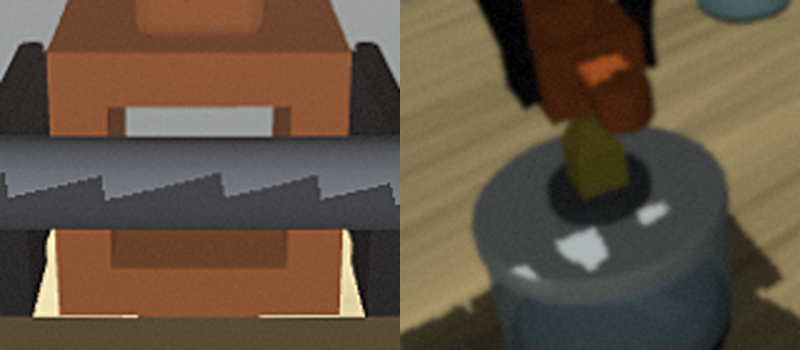

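The left half shows the hub held square. The right half shows the drive, base at about (590,180) in the crop, just under the hub. I'll lower gently over the taper and check the force.

Request:
{"method": "play_rows", "body": {
  "steps": [-1, 0, 0, 0.2, 0, -1, 0, 0, 0.2, 0, -1, 0, 0, 0.2, 0, -1, 0, 0, 0.1, 0, -1, 0, 0, 0.1, 0, -1, 0, 0, 0.1, 0, -1, 0, 0, 0, 0, -1, 0, 0, 0, 0, -1, 0, 0, 0, 0, -1, 0, 0, 0, 0]
}}

```text
time: 9.65
position: [0.5254, 0.1916, 0.1268]
tool_rot: [0.112, 0.994, 0.0, 0.0]
ft_force: [-0.6, -0.1, -1.2]
grip_width: 0.0436
grip_force: 25.0
```

Request:
{"method": "play_rows", "body": {
  "steps": [-1, 0, 0, 0.07, 0, -1, 0, 0, 0.07, 0, -1, 0, 0, 0.07, 0, -1, 0, 0, 0.07, 0, -1, 0, 0, 0.07, 0, -1, 0, 0, 0, 0, -1, 0, 0, 0, 0, -1, 0, 0, 0, 0, -1, 0, 0, 0, 0, -1, 0, 0, 0, 0]
}}

```text
time: 10.65
position: [0.5253, 0.1917, 0.1161]
tool_rot: [0.112, 0.994, 0.0, 0.0]
ft_force: [-0.2, 0.2, -1.3]
grip_width: 0.0439
grip_force: 25.0
```

Run:
```python
from h import *
o,R=state()
w=cam('wrist');s=cam('side')
cv2.imwrite('pics/m5.png',np.hstack([cv2.resize(w['image'][260:400,240:400,::-1],(400,350),interpolation=2),cv2.resize(s['image'][220:360,125:285,::-1],(400,350),interpolation=2)]))
```

```text
t 10.65 p [0.5253 0.1917 0.1161] yaw_y 77.18 q [ 0.15  0.59  1.69 -0.    0.86 -1.2 ] F [-0.2  0.2 -1.3] w 0.0439 g 24.99860513024032
```

View pics/m5.png

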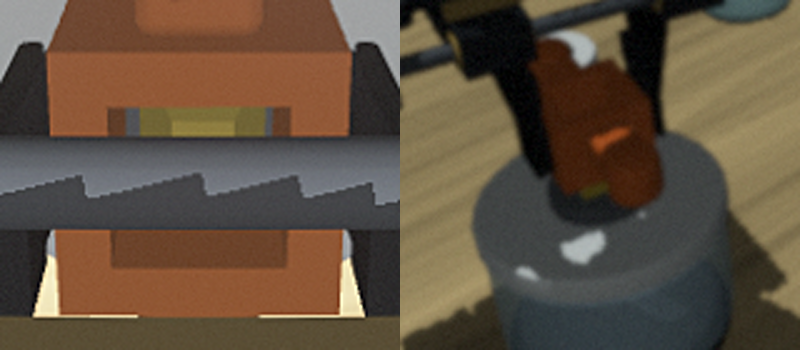

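The drive is inside the hole and centred: yellow at columns 138-268 within the hole's 125-275, with no contact force. I'll lower the rest of the way.

Request:
{"method": "play_rows", "body": {
  "steps": [-1, 0, 0, 0.07, 0, -1, 0, 0, 0.07, 0, -1, 0, 0, 0.07, 0, -1, 0, 0, 0.07, 0, -1, 0, 0, 0.07, 0, -1, 0, 0, 0.05, 0, -1, 0, 0, 0.03, 0, -1, 0, 0, 0, 0, -1, 0, 0, 0, 0, -1, 0, 0, 0, 0]
}}

```text
time: 11.75
position: [0.5253, 0.1917, 0.1033]
tool_rot: [0.112, 0.994, 0.0, 0.0]
ft_force: [0.5, 0.6, -1.8]
grip_width: 0.0441
grip_force: 25.0
```

Request:
{"method": "play_rows", "body": {
  "steps": [1, 0, 0, 0, 0, 1, 0, 0, 0, 0, 1, 0, 0, 0, 0, 1, 0, 0, 0, 0, 1, 0, 0, 0, 0, 1, 0, 0, 0, 0, 1, 0, 0, 0, 0, 1, 0, 0, -0.2, 0, 1, 0, 0, -0.4, 0, 1, 0, 0, -0.6, 0]
}}

```text
time: 12.75
position: [0.5247, 0.1915, 0.1395]
tool_rot: [0.112, 0.994, -0.0, -0.001]
ft_force: [0.3, 0.1, 0.8]
grip_width: 0.0872
grip_force: 0.0
```

Request:
{"method": "play_rows", "body": {
  "steps": [1, 0, 0, -0.8, 0, 1, 0, 0, -1, 0, 1, 0, 0, -1, 0, 1, -0.5, -0.5, 0, 0, 1, -0.8, -0.9, 0, 0, 1, -0.8, -0.9, 0, 0, 1, -0.8, -0.9, 0, 0, 1, -0.8, -0.9, 0, 0, 1, 0, 0, 0, 0, 1, 0, 0, 0, 0]
}}

```text
time: 13.75
position: [0.6062, 0.0465, 0.2238]
tool_rot: [0.113, 0.994, 0.0, 0.0]
ft_force: [0.8, 0.2, -0.3]
grip_width: 0.0866
grip_force: 0.0
```

Run:
```python
from h import *
o,R=state()
s=cam('side');t=cam('top');w=cam('wrist')
m=mask(t,'o');k=np.zeros_like(m);k[190:290,180:270]=255
oc,hh=big(m&k);print(rect(plane(t,oc,.128)),hh is not None and rect(plane(t,hh,.129)))
cv2.imwrite('pics/m6.png',np.hstack([cv2.resize(t['image'][190:290,175:275,::-1],(350,350),interpolation=2),cv2.resize(s['image'][220:380,125:285,::-1],(350,350),interpolation=2)]))
```

```text
t 13.75 p [0.6062 0.0465 0.2238] yaw_y 77.07 q [-0.11  0.5   1.48  0.    1.16 -1.45] F [ 0.8  0.2 -0.3] w 0.0866 g 0.0
(0.5257952270507813, 0.20734463500976563, 2.7231831550598145, 8.691466331481934, 71.67162322998047) False
```

View pics/m6.png

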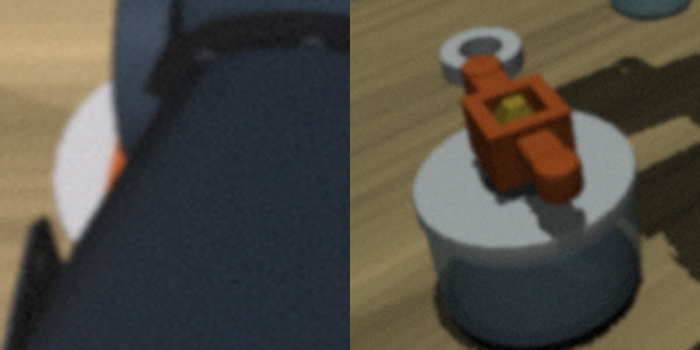

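The side crop shows the handle seated on the drive, level, with the yellow tip in the hole; the arm blocks the top view. I'll check the outline against the expected seated height, then hand in if it agrees.

Run:
```python
from h import *
s=cam('side');m=mask(s,'o');m[:,290:]=0
oc,hh=big(m);print('hole',rect(plane(s,hh,.129)) if hh is not None else None,'bbox',oc.min(0),oc.max(0))
a=np.radians(-12.9);Rz=np.array([[np.cos(a),-np.sin(a)],[np.sin(a),np.cos(a)]])
for dz in(0,.005):
    P=[[*(Rz@[x,y]+[.526,.190]),.095+z+dz] for x,y,z in [(sx*.022,sy*.022,z) for sx in(-1,1) for sy in(-1,1) for z in(0,.034)]+[(sx*.065,0,z) for sx in(-1,1) for z in(.012,.032)]]
    q=proj(s,P);print(dz,q.min(0),q.max(0),'hub low',q[:8].max(0))
ok=hh is not None
```

```text
hole (0.5243400268554688, 0.19406271362304686, 22.312044143676758, 27.206167221069336, 76.341064453125) bbox [176 245] [229 312]
0 [174.72792833 243.60723163] [228.85392265 313.20774193] hub low [228.85392265 307.52095672]
0.005 [173.99060576 240.18010028] [228.39343877 309.5707612 ] hub low [228.39343877 304.05060035]
```

The outline matches the fully seated height.

```bash
python3 -c "
from rig import robot
print(robot.hand_in())"
```

```text
the job is handed in; nothing more can be done
None
```

The orange handle is seated level on the drive and released, the green handle was not touched, and the job was handed in at about 14 s; hand-in returned no verdict.

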